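Wedge up the hinged model house

ROBOT

A 6-joint arm with a two-finger parallel gripper is mounted at the origin on the work surface. World frame = base frame: x ahead of the robot, y to its left, z up, the work surface at z = 0. Lengths are in m, angles in rad, forces in N, time in s.
With the tool pointing down it reaches from about 0.225 to 0.725 m from the base axis. Payload 3.1 kg.
Tool frame: the origin (TCP) lies midway between the tips of the shut fingers; the grasp point (between the pads) lies 19 mm behind it (ctrl.grip_depth is the distance from the TCP to the grasp point, in m); z points along the fingers, y is the direction in which the jaws open and shut (so a half turn about z gives the same grasp; the last joint's range is limited). The gripper opens to 85 mm and grips with 20 to 120 N. Pads are 22 mm wide; open, the fingers measure 114 mm over their backs; the gripper's body (76 mm by 85 mm) begins 54 mm behind the grasp point. The pads swing forward as they close: fully open they stand 13 mm farther back than shut.
Start: joints at [-1.321, 0.048, 0.099, 1.622, 0, 1.443], TCP at [0.194, -0.488, 0.231] pointing down, gripper open.
Joint ranges: [-2.91, 2.91], [-0.99, 1.94], [-1.21, 1.42], [-2.12, 2.29], [-1.49, 1.47], [-3.14, 3.14]. Speed limits (rad/s): [2.79, 2.79, 3.14, 3.14, 3.14, 3.14].

INTERFACE

Orientations are given as a unit quaternion [w, x, y, z].
In Python, from plant import ctrl gives the robot as it stands. Calls block until the motion is done:
- ctrl.move_ptp(position, orientation): joint-space move of the TCP to a pose.
- ctrl.move_straight(position, orientation=None, v=0.15): straight line of the TCP; orientation=None keeps the orientation; v is the mean speed in m/s.
- ctrl.goto_joints(angles): joint-space move.
- ctrl.set_gripper(opening, grip_force=None): finger opening in m; grip_force is the grip in N (None keeps the last); returns when the fingers have stopped.
- ctrl.dwell(seconds).
- ctrl.inverse_kinematics(position, orientation): joint angles nearest the present ones, or None.
- ctrl.sense(): the state.
- ctrl.capture(name): name is "scene" or "top"; returns the picture (480x640x3 uint8, red, green, blue); there is no depth.
- ctrl.camera_params(name): a dict with "K" (3x3 intrinsics, pixels), "extrinsics" (4x4, takes a point from world to camera coordinates). Camera axes: x right, y up, looking along -z (the intrinsics and any distortion apply to the point x, -y, -z); pixel columns grow to the right and rows downward; lengths in m; the calibration is good to about 2 mm. A picture is of the moment at which its call begins. camera_params takes no time and is no camera call.
A pose or a line that the arm cannot do raises ctrl.PlanningError and nothing moves.
- ctrl.finish_job(): hands the job in, once; it reports no verdict.
The state is a dict: "time_s": time; "joint_pos": joint angles; "dq": joint speeds; "tau": joint torques, N m; "ee_pos": TCP position; "tcp_rot": TCP orientation; "wrist_force": force on the tool from outside, world axes, zero at the start; "ft_torque": the same for the moment, N m; "finger_gap": finger opening in m.
Only numpy, scipy, OpenCV 4.12 (cv2) and the standard library are available. Lean on these libraries where they do the work, as an engineer would, in place of code of your own. Each camera call takes 0.05 s, during which the arm holds its last target. There are 200 camera calls.

TASK

The model house on the black baseboard is hinged to it along its rear edge, opposite the doors. Pick up the brown wooden wedge, lay it flat on the board and push its thin end straight in under the middle of the house's front edge, below the doors, until the front feet stand about 5 mm clear of the board (never more than 10 mm), and finish while still gripping the wedge there with the house resting on it. Raise the house with the wedge alone, without the robot touching the house, and leave the straight block, the screwdriver and the cup where they are.

Things in the scene. Friction and masses are not known exactly. Their poses are not given: they have to be found in the camera images.
- board: Black acrylic baseboard fixed to the table, 240 (x) by 200 (y) by 3 mm. Origin: centre of its underside, on the table; x points from its bare front half towards the hinge, z up. The house stands on the +x half: front edge at x = -2 mm, hinge line at x = +118 mm, centred on y = 0. Two 10 mm dowel posts, 85 mm tall, stand at the corners behind the house.
- house: Cream model house, pitched roof, 118 deep (x), 130 wide (y), 101 mm tall. Origin: middle of the hinge line at its rear lower edge, on the board's top; x points away from its front (the side with doors), z up. Only its front can rise, against its weight (1.5 to 3.2 N at the front edge) and falls back. Two 10 mm round feet, 5 mm tall, at the front corners leave a gap 100 mm wide, 5 mm high.
- house_sill (a point): Middle of the lower front edge of the house, 120 mm in front of the hinge line. It is 5 mm above the board's top face while the house is down, and rises as the feet rise.
- wedge: Loose brown wooden wedge, 130 (x) by 32 (y) mm, about 60 g, lying on the table. Origin: centre of its flat underside; x points to the thin end, z up. Top level at 26 mm high for 30 mm at the thick end (x = -65 to -35 mm), then sloping straight down to 2 mm at the thin end (x = +65 mm): 2.4 mm per 10 mm. Grip it across its width at the thick end.
- wedge_tip (a point): Middle of the lower edge of the wedge's thin end, on its underside, 65 mm from its origin.
- spacer: Straight brown wooden block of the same size as the wedge but not tapered, 130 (x) by 32 (y) by 26 mm, loose on the table. Not needed; leave it. Origin: centre of its underside.
- screwdriver: Screwdriver with a blue handle, about 170 mm long, lying on the table along its own x. Leave it. Origin: under its middle.
- cup: Red plastic cup, 80 mm across, 100 mm tall, standing open upwards. Leave it. Origin: centre of its base.
There are look-alikes about, which are no part of the job. Leave any green or red look-alike of the wedge alone.

How it is judged:
By the outcome, as a careful person would: the job done as asked, in the order asked, and still so for the second after the job is handed in, while the arm keeps its last pose, push and grip.
It also fails if it takes over 42 s, if anything falls off the work surface, if the arm or the gripper's body presses on something with over 40 N, if the wrist force passes 120 N, or if a joint passes its speed limit or range.

## Working session

There is one attempt and no reset: what is moved stays moved. The work goes in short steps, each a Python script; the robot and the scene stay as the last script left them, time stands still between calls to the robot, and variables do not carry over. Pictures are saved under pics/ and viewed, about 8 in all and at most 12, crops included, and the job is handed in when it is done.

```bash
mkdir -p pics; ls; python3 - <<'E'
from plant import ctrl
import cv2
for n in("scene","top"):
    im=ctrl.capture(n); cv2.imwrite(f"pics/{n}0.png",im[:,:,::-1])
    p=ctrl.camera_params(n); print(n,{k:(v.tolist() if hasattr(v,'tolist') else v) for k,v in p.items()})
print(ctrl.sense())
E
```

```text
pics
scene {'K': [[556.0380923434567, 0.0, 306.16795149732724], [0.0, 556.0380923434567, 231.48772219002126], [0.0, 0.0, 1.0]], 'extrinsics': [[-0.6489876582204537, 0.7607840116623216, -0.004765194278951179, 0.3927556374342318], [-0.6045906775963502, -0.5119244469671724, 0.6102486977953666, 0.3003654510155244], [0.46182803297452346, 0.3989248653522857, 0.7921955691384187, -1.6025078061818847], [0.0, 0.0, 0.0, 1.0]]}
top {'K': [[433.35196861138746, 0.0, 320.1386992159682], [0.0, 433.35196861138746, 238.19062783987073], [0.0, 0.0, 1.0]], 'extrinsics': [[-0.022531154553010822, -0.9997209692121372, 0.00709441978270302, -0.03591299143209554], [0.9938774250730963, -0.021630559104032762, 0.10835027846257937, -0.5848466405228253], [-0.10816658913259619, 0.009492240535922639, 0.9940874641423801, -0.8462786617312825], [0.0, 0.0, 0.0, 1.0]]}
{'time_s': 0.1, 'joint_pos': array([-1.32082040e+00,  4.86816065e-02,  9.77285012e-02,  1.62199313e+00,
       -4.26179716e-06,  1.44299875e+00]), 'dq': array([ 0.0008545 , -0.00133454,  0.00214462, -0.00013865, -0.00072748,
        0.00122615]), 'tau': array([ 2.26741657e-03, -3.39849472e+01,  3.20936286e+01,  1.57736486e-02,
       -2.10418580e-04,  1.14015651e-05]), 'ee_pos': array([ 0.19349636, -0.48744123,  0.23021861]), 'tcp_rot': array([-1.07281793e-03,  9.82213305e-01,  1.87765458e-01, -6.77540904e-05]), 'wrist_force': array([-0.7796195 , -1.17604444, -0.24732949]), 'ft_torque': array([-0.03464263, -0.01343644,  0.01292682]), 'finger_gap': 0.08555359364894571}
```

View pics/scene0.png

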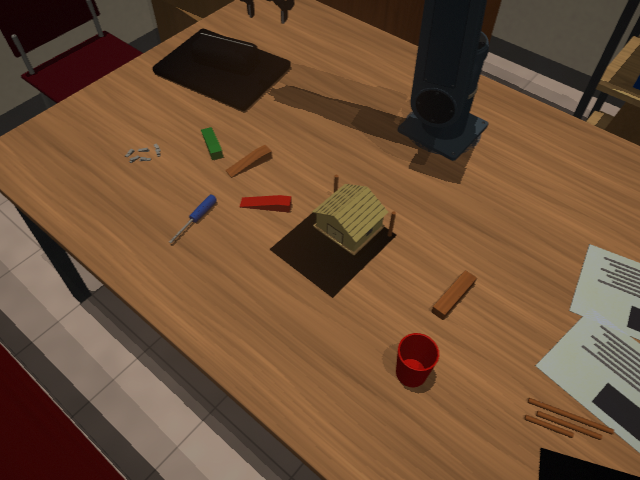

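View pics/top0.png

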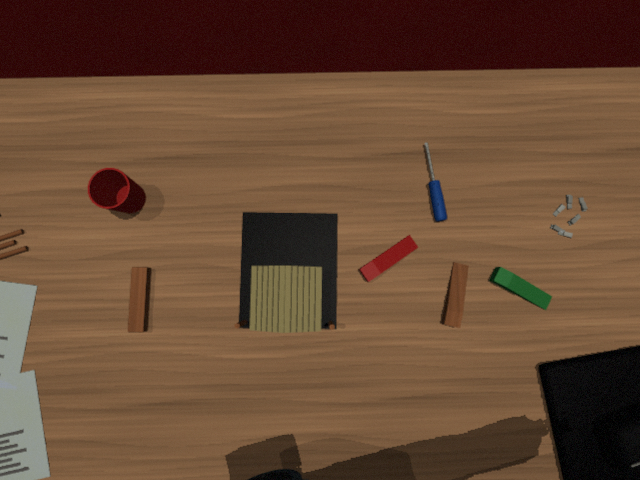

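The scene view shows two brown blocks, at px (250,160) and (455,295). In the top view they are at (456,295) and (140,300). The house front faces away from the robot. Next I crop both blocks and measure them.

```bash
cat > h.py <<'E'
import numpy as np, cv2
from plant import ctrl
def ray(cam,uv):
    p=ctrl.camera_params(cam);K=np.array(p["K"]);E=np.array(p["extrinsics"]);R=E[:3,:3];t=E[:3,3]
    d=np.linalg.inv(K)@np.array([uv[0],uv[1],1.]); d=R.T@np.array([d[0],-d[1],-d[2]])
    return -R.T@t,d
def onz(cam,uv,z):
    c,d=ray(cam,uv); return c+d*(z-c[2])/d[2]
def proj(cam,P):
    p=ctrl.camera_params(cam);K=np.array(p["K"]);E=np.array(p["extrinsics"])
    q=E[:3,:3]@np.asarray(P)+E[:3,3]; q=K@np.array([q[0],-q[1],-q[2]]); return q[:2]/q[2]
E
python3 - <<'E'
from h import *
s=cv2.imread("pics/scene0.png");t=cv2.imread("pics/top0.png")
def crop(im,x,y,w,h): return cv2.resize(im[y:y+h,x:x+w],(400,300),interpolation=cv2.INTER_CUBIC)
a=np.hstack([crop(s,210,130,80,60),crop(s,410,260,80,60)])
b=np.hstack([crop(t,400,250,112,84),crop(t,230,200,132,150)[:, :]])
cv2.imwrite("pics/c1.png",np.clip(np.vstack([a,b])*1.6,0,255))
print(t[320,452],t[270,458],t[255,480],t[230,300],t[280,150])
# board mask (black)
g=t.max(2); m=(g<40).astype(np.uint8); m[:, :200]=0;m[:,380:]=0;m[400:]=0
cs,_=cv2.findContours(m,0,1);c=max(cs,key=cv2.contourArea)
print("board",cv2.boundingRect(c),cv2.approxPolyDP(c,3,True)[:,0].tolist())
for p in cv2.approxPolyDP(c,3,True)[:,0]: print(p,onz("top",p,.003).round(4))
# reddish brown: hue ratio
f=t.astype(float);hsv=cv2.cvtColor(t,cv2.COLOR_BGR2HSV)
print(hsv[320,452],hsv[290,456],hsv[268,459],hsv[255,480],hsv[300,420])
E
```

```text
[ 48  77 120] [ 45  72 112] [ 67  96 129] [31 32 33] [35 49 70]
board (239, 213, 98, 115) [[243, 213], [240, 325], [248, 327], [251, 264], [309, 264], [323, 267], [322, 327], [328, 327], [329, 322], [335, 327], [336, 214]]
[243 213] [0.6439 0.112  0.003 ]
[240 325] [0.412  0.1188 0.003 ]
[248 327] [0.4076 0.1025 0.003 ]
[251 264] [0.5362 0.0957 0.003 ]
[309 264] [ 0.5336 -0.0248  0.003 ]
[323 267] [ 0.5267 -0.0537  0.003 ]
[322 327] [ 0.4041 -0.0488  0.003 ]
[328 327] [ 0.4038 -0.0611  0.003 ]
[329 322] [ 0.4138 -0.0634  0.003 ]
[335 327] [ 0.4034 -0.0754  0.003 ]
[336 214] [ 0.6376 -0.0837  0.003 ]
[ 12 153 120] [ 11 154 109] [ 12 157 114] [ 14 123 129] [ 14 120 134][ WARN:0@0.355] global loadsave.cpp:1063 imwrite_ Unsupported depth image for selected encoder is fallbacked to CV_8U.
```

View pics/c1.png

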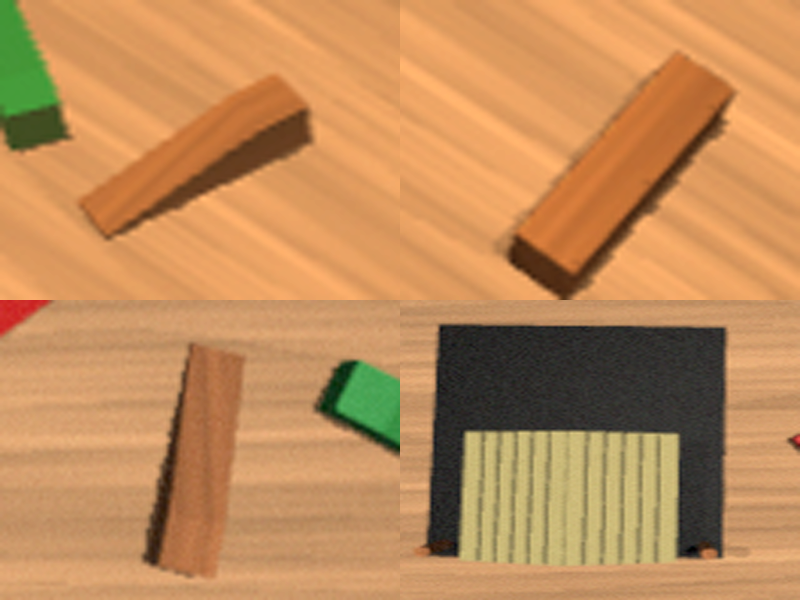

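The wedge is the top-view block at (456,295) and its thin end points away from the robot, so it needs a turn of about 180°. The spacer is at (140,300). Next come the metric estimates from both views.

```bash
cat >> h.py <<'E'
def quat(a):  # tool down, tool x at heading a
    return np.array([0,np.cos(a/2),np.sin(a/2),0])
def blobs(cam,im,box):
    x,y,w,h=box; hsv=cv2.cvtColor(im,cv2.COLOR_BGR2HSV); m=((hsv[...,1]>138)&(hsv[...,0]<14)&(hsv[...,0]>6)).astype(np.uint8)
    k=np.zeros_like(m);k[y:y+h,x:x+w]=1;m=cv2.morphologyEx(m*k,cv2.MORPH_OPEN,np.ones((3,3)))
    cs,_=cv2.findContours(m,0,1);c=max(cs,key=cv2.contourArea); return c
E
python3 - <<'E'
from h import *
t=cv2.imread("pics/top0.png")
c=blobs("top",t,(430,250,60,90));print(cv2.boundingRect(c),cv2.boxPoints(cv2.minAreaRect(c)).round(1).tolist())
tt=[(453.8,262.6),(468,266.2)];tk=[(444.8,325.6),(460.2,327.6)]
st=[(226,171),(231.6,177.6)];sk=[(265,145),(272.2,152)]
for n,A,B in(("top",tt,tk),("scene",st,sk)):
    a=np.mean([onz(n,p,.002) for p in A],0);b=np.mean([onz(n,p,.026) for p in B],0);d=a-b
    print(n,"tip",a.round(4),"thick",b.round(4),"len",np.linalg.norm(d[:2]).round(4),"psi",np.arctan2(d[1],d[0]).round(3))
s=cv2.imread("pics/scene0.png")
m=(s.max(2)<45).astype(np.uint8);m[:,:265]=0;m[:,400:]=0;m[:190]=0;m[300:]=0
cs,_=cv2.findContours(m,0,1);c=max(cs,key=cv2.contourArea)
for p in cv2.approxPolyDP(c,2.5,True)[:,0]: print(p,onz("scene",p,.003).round(4))
for a in (-.15,):
    for P in ((.36,-.26,.15),(.36,-.26,.001)): print(ctrl.inverse_kinematics(P,quat(a)))
    print(ctrl.inverse_kinematics((.62,.018,.06),quat(np.pi-.03)))
E
```

```text
(444, 263, 24, 65) [[443.20001220703125, 325.1000061035156], [451.79998779296875, 262.20001220703125], [468.8999938964844, 264.5], [460.29998779296875, 327.5]]
top tip [ 0.5258 -0.3416  0.002 ] thick [ 0.401  -0.3096  0.026 ] len 0.1288 psi -0.251
scene tip [ 0.5302 -0.3366  0.002 ] thick [ 0.4063 -0.3041  0.026 ] len 0.128 psi -0.256
[270 249] [ 0.6407 -0.0841  0.003 ]
[333 296] [0.6449 0.1136 0.003 ]
[395 234] [0.4091 0.1191 0.003 ]
[388 236] [0.4253 0.1096 0.003 ]
[384 227] [0.4088 0.0858 0.003 ]
[352 255] [0.5272 0.0772 0.003 ]
[312 226] [ 0.5216 -0.0523  0.003 ]
[315 222] [ 0.507  -0.0547  0.003 ]
[315 214] [ 0.4872 -0.0713  0.003 ]
[312 213] [ 0.4896 -0.0792  0.003 ]
[-0.77671202 -0.16721079 -0.26753909  1.47046802  0.          2.51488063]
[-0.77671202 -0.08191373 -0.49396422  1.15874584  0.          2.51488063]
[-0.0790439   0.32218799  0.07087046  1.3194788   0.         -0.0490439 ]
```

```bash
python3 - <<'E'
from h import *
psi=-.253;p=np.array([.4173,-.3103]);q=quat(psi)
ctrl.move_ptp([*p,.10],q)
ctrl.move_straight([*p,.02],v=.15)
ctrl.move_straight([*p,.002],v=.04)
s=ctrl.sense();print(s["wrist_force"].round(2),s["ee_pos"])
ctrl.set_gripper(.0,60)
s=ctrl.sense();print(s["wrist_force"].round(2),s["finger_gap"],s["ee_pos"])
ctrl.move_straight([*p,.012],v=.05)
s=ctrl.sense();print(s["wrist_force"].round(2),s["finger_gap"],s["time_s"])
ims=[cv2.cvtColor(ctrl.capture(n),cv2.COLOR_RGB2BGR) for n in("scene","top")]
cv2.imwrite("pics/s1.png",ims[0]);cv2.imwrite("pics/t1.png",ims[1])
a=cv2.resize(ims[0][100:220,190:350],(800,600))
b=cv2.resize(ims[1][230:350,380:540],(800,600))
cv2.imwrite("pics/c2.png",cv2.resize(np.vstack([a,b]),(400,600)))
E
```

```text
[-0.34  0.28  0.15] [ 0.41713982 -0.31007828  0.00170595]
[ 0.07 -1.25  2.3 ] 0.031211065898924237 [ 0.41769993 -0.31070889  0.0025248 ]
[ 0.74  0.34 -0.52] 0.031156055309408567 3.475
```

View pics/c2.png

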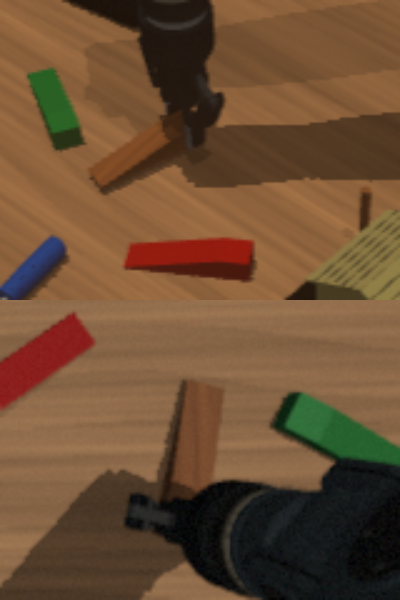

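```bash
python3 - <<'E'
from h import *
b=np.pi-.023
q=quat(b);p=np.array([.662,.0141])
ctrl.move_straight([.4173,-.3103,.2],v=.25)
print(ctrl.inverse_kinematics([*p,.2],q).round(2))
ctrl.move_ptp([*p,.2],q)
ctrl.move_straight([*p,.03],v=.15)
ctrl.move_straight([*p,.010],v=.05)
s=ctrl.sense();print(s["wrist_force"].round(2),s["finger_gap"],s["time_s"],s["ee_pos"],s["joint_pos"].round(2))
ims=[cv2.cvtColor(ctrl.capture(n),cv2.COLOR_RGB2BGR) for n in("scene","top")]
cv2.imwrite("pics/s2.png",ims[0]);cv2.imwrite("pics/t2.png",ims[1])
a=cv2.resize(ims[0][180:300,250:410],(800,600),interpolation=cv2.INTER_CUBIC)
c=cv2.resize(ims[1][190:340,210:370],(640,600),interpolation=cv2.INTER_CUBIC)
cv2.imwrite("pics/a3.png",np.clip(a*1.5,0,255).astype('u1'));cv2.imwrite("pics/b3.png",np.clip(c*1.5,0,255).astype('u1'))
E
```

```text
[-0.08  0.42  0.47  1.62  0.   -0.06]
[ 0.27 -0.72 -0.31] 0.03127671395653457 8.5917 [0.66146682 0.0141488  0.00927818] [-0.08  0.46  0.15  1.26 -0.   -0.06]
```

View pics/a3.png

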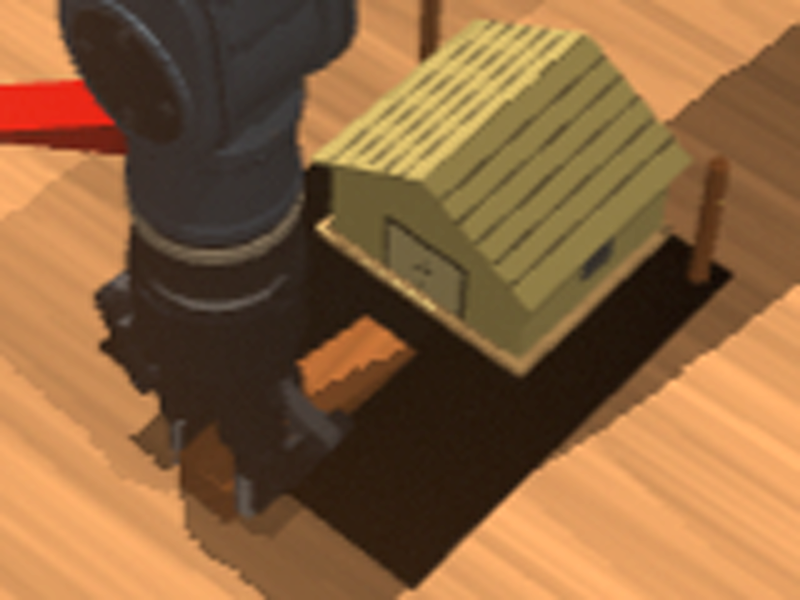

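View pics/b3.png

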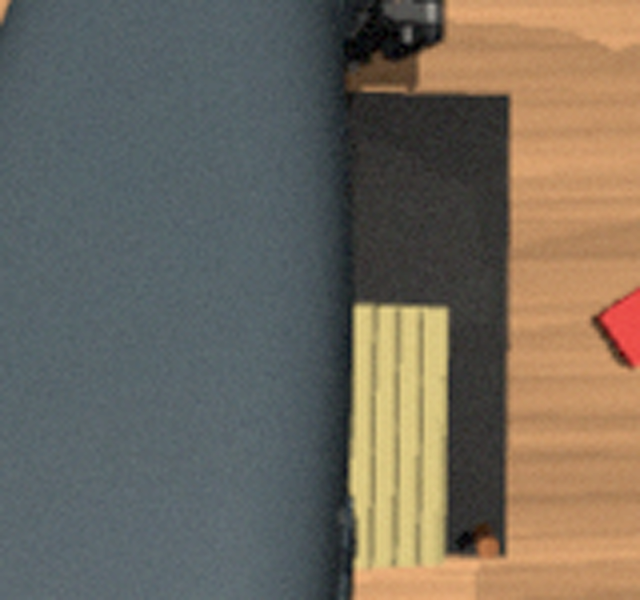

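```bash
python3 - <<'E'
from h import *
tl,tr=[onz("scene",p,.0088) for p in((324,243),(333,250.4))]
sl,sr=[onz("scene",p,.009) for p in((313.2,226),(354.4,255))]
print("tip",tl.round(4),tr.round(4),((tl+tr)/2).round(4));print("sill",sl.round(4),sr.round(4),((sl+sr)/2).round(4),np.linalg.norm(sr-sl), "yaw",np.arctan2(sl[0]-sr[0],sl[1]-sr[1]))
tip=[.661-.115,.0141+.115*.023]
print("pred tip px",proj("scene",[*tip,.0088]), "pred sill L,R",proj("scene",[.5255-.0015,.0172-.065,.008]),proj("scene",[.5255+.0015,.0172+.065,.008]))
E
```

```text
tip [0.5463 0.0063 0.0088] [0.5494 0.0366 0.0088] [0.5478 0.0215 0.0088]
sill [ 0.5233 -0.047   0.009 ] [0.5271 0.0838 0.009 ] [0.5252 0.0184 0.009 ] 0.13086605418225497 yaw -3.112090291807701
pred tip px [327.42686493 245.19132825] pred sill L,R [312.76089076 226.25956756] [353.86838429 254.8464763 ]
```

```bash
python3 - <<'E'
from h import *
u=np.array([-1,.026]);p=np.array([.662,.0121])
ctrl.move_straight([*p,.010],v=.05)
f0=ctrl.sense()["wrist_force"];z=.010
while z>.0045:
    z-=.0007; ctrl.move_straight([*p,z],v=.02); s=ctrl.sense(); f=s["wrist_force"]-f0
    print(round(z,4),s["ee_pos"][2].round(4),f.round(2))
    if f[2]>2.5: break
def rep(d):
    s=ctrl.sense();print(d,s["ee_pos"].round(4),(s["wrist_force"]-f0).round(2),s["finger_gap"].round(4),round(s["time_s"],2))
ctrl.move_straight([*(p+u*.024),z],v=.04);rep(24)
for d in range(26,46,2):
    ctrl.move_straight([*(p+u*d*1e-3),z],v=.02);rep(d)
E
```

```text
0.0093 0.0093 [ 0.14  0.28 -0.45]
0.0086 0.0085 [-0.05  0.56 -1.11]
0.0079 0.0078 [-0.26 -0.34 -0.64]
0.0072 0.0071 [ 0.09  1.07 -0.83]
0.0065 0.0064 [-0.64  0.09 -0.92]
0.0058 0.0057 [ 0.02  1.13 -0.12]
0.0051 0.0056 [-1.76  0.24  3.05]Traceback (most recent call last):
  File "<stdin>", line 11, in <module>
  File "<stdin>", line 10, in rep
AttributeError: 'float' object has no attribute 'round'
```

```bash
python3 - <<'E'
from h import *
u=np.array([-1,.026]);p=np.array([.662,.0121]);z=.0051
def rep(d):
    s=ctrl.sense();print(d,s["ee_pos"].round(4),s["wrist_force"].round(2),round(float(s["finger_gap"]),4),round(s["time_s"],2))
rep(24)
for d in range(26,46,2):
    ctrl.move_straight([*(p+u*d*1e-3),z],v=.02);rep(d)
im=cv2.cvtColor(ctrl.capture("scene"),cv2.COLOR_RGB2BGR);cv2.imwrite("pics/s4.png",im)
cv2.imwrite("pics/a4.png",np.clip(cv2.resize(im[180:300,250:410],(800,600),interpolation=cv2.INTER_CUBIC)*1.5,0,255).astype('u1'))
E
```

```text
24 [0.6374 0.0128 0.0055] [-1.51  0.01  5.33] 0.0309 11.44
26 [0.6365 0.0128 0.0056] [ 0.06 -0.24  4.07] 0.031 11.69
28 [0.6348 0.0128 0.0056] [ 2.21 -0.02  5.64] 0.0306 11.94
30 [0.6325 0.0128 0.0056] [ 2.93 -0.6   6.12] 0.0307 12.19
32 [0.6303 0.0129 0.0055] [2.93 0.3  5.06] 0.0309 12.44
34 [0.6282 0.0129 0.0055] [ 3.84 -0.32  6.46] 0.0309 12.69
36 [0.6267 0.013  0.0055] [4.39 0.17 5.6 ] 0.0315 12.94
38 [0.625  0.013  0.0056] [ 6.57 -0.46  4.53] 0.0311 13.19
40 [0.6231 0.013  0.0055] [ 5.56 -0.12  4.97] 0.031 13.44
42 [0.6211 0.0131 0.0056] [ 6.72 -0.35  5.13] 0.0309 13.69
44 [0.6191 0.0131 0.0055] [ 5.32 -0.25  4.15] 0.0311 13.94
```

View pics/a4.png

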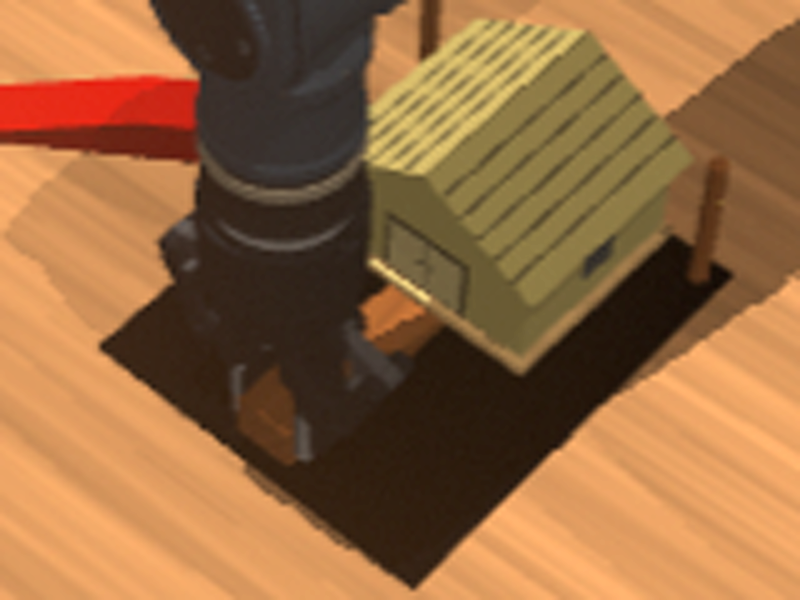

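Push force rose at ee x≈0.626, where the tip predictably meets the sill. I continue and track the lift from house-front features against the pre-contact image.

```bash
cat >> h.py <<'E'
def lift(im,ref="pics/s2.png"):
    g0=cv2.cvtColor(cv2.imread(ref),cv2.COLOR_BGR2GRAY);g1=cv2.cvtColor(im,cv2.COLOR_BGR2GRAY)
    P=np.float32([[354.4,254],[356,240],[343.5,240],[335.5,216]]).reshape(-1,1,2)
    N,st,_=cv2.calcOpticalFlowPyrLK(g0,g1,P,None,winSize=(9,9),maxLevel=1)
    W=[(.5255,.0834,.008),(.525,.0834,.05),(.5255,.047,.03),(.526,.018,.104)]
    out=[]
    for w,d in zip(W,(N-P)[:,0]):   # px per rad of rotation about the hinge (x~.405,z=.003)
        w=np.array(w);r=w-[.405,w[1],.003];e=1e-2
        J=(proj("scene",w+e*np.array([-r[2],0,r[0]]))-proj("scene",w))/e
        out.append(round(float(J@d/(J@J))*113*1,2))  # mm at feet
    return out,(N-P)[:,0].round(2).tolist()
E
python3 - <<'E'
from h import *
print("at44",lift(cv2.imread("pics/s4.png")))
u=np.array([-1,.026]);p=np.array([.662,.0121]);z=.0051
def rep(d):
    s=ctrl.sense();print(d,s["ee_pos"].round(4),s["wrist_force"].round(2),round(float(s["finger_gap"]),4),round(s["time_s"],2))
for d in (48,52,56):
    ctrl.move_straight([*(p+u*d*1e-3),z],v=.02);rep(d)
    im=cv2.cvtColor(ctrl.capture("scene"),cv2.COLOR_RGB2BGR);cv2.imwrite(f"pics/s5_{d}.png",im);print(lift(im))
cv2.imwrite("pics/a5.png",np.clip(cv2.resize(im[180:300,250:410],(800,600),interpolation=cv2.INTER_CUBIC)*1.5,0,255).astype('u1'))
E
```

```text
at44 ([1.43, 2.45, 2.13, 2.01], [[0.07999999821186066, -0.3799999952316284], [0.6200000047683716, -0.8299999833106995], [0.12999999523162842, -0.7200000286102295], [0.6100000143051147, -1.0199999809265137]])
48 [0.615  0.0132 0.0055] [ 4.82 -0.35  4.29] 0.031 14.34
([2.29, 3.64, 2.75, 3.26], [[0.18000000715255737, -0.6100000143051147], [0.7099999785423279, -1.3200000524520874], [0.25999999046325684, -0.8999999761581421], [1.0299999713897705, -1.6399999856948853]])
52 [0.611  0.0134 0.0055] [ 5.57 -0.38  4.37] 0.031 14.74
([3.5, 4.52, 4.26, 3.8], [[0.23000000417232513, -0.9399999976158142], [0.8500000238418579, -1.649999976158142], [0.41999998688697815, -1.3899999856948853], [0.8100000023841858, -2.0999999046325684]])
56 [0.607  0.0134 0.0056] [ 5.41 -0.26  3.59] 0.0311 15.14
([4.52, 5.6, 4.71, 5.56], [[0.2800000011920929, -1.2100000381469727], [0.9900000095367432, -2.059999942779541], [0.5600000023841858, -1.5199999809265137], [1.309999942779541, -3.009999990463257]])
```

View pics/a5.png

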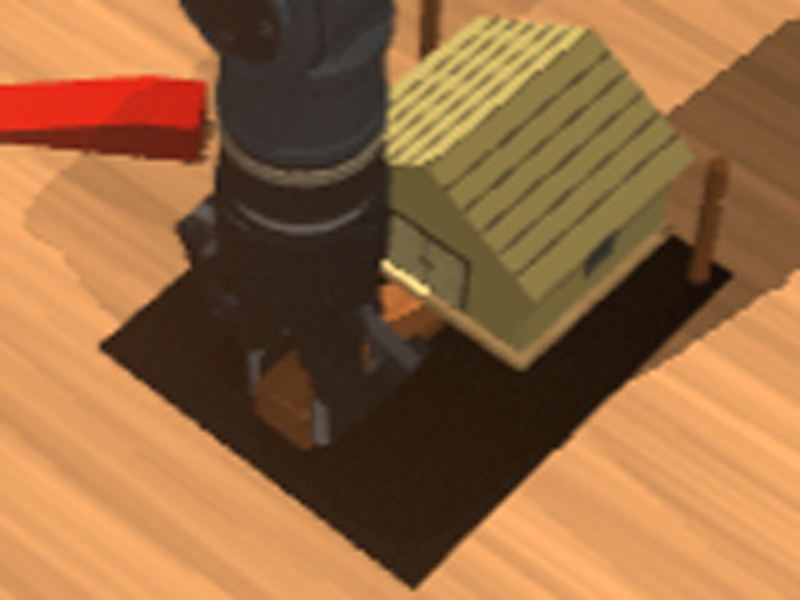

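```bash
python3 - <<'E'
from h import *
print("wedge right edge at sill",onz("scene",(338.6,245),.0125).round(4),"expected y",.0184+.016)
ctrl.dwell(.5)
im=cv2.cvtColor(ctrl.capture("scene"),cv2.COLOR_RGB2BGR);print(lift(im)[0])
s=ctrl.sense();print(s["ee_pos"].round(4),s["wrist_force"].round(2),s["finger_gap"],s["time_s"])
ctrl.finish_job()
E
```

```text
wedge right edge at sill [0.5304 0.0384 0.0125] expected y 0.0344
[4.53, 5.64, 4.75, 5.55]
[0.6069 0.0135 0.0055] [ 5.88 -0.62  4.7 ] 0.030825539444105998 15.7417
the job is handed in; nothing more can be done
```

I picked up the brown wedge and turned it to face the doors. I then laid it flat on the board, pushed it under the house front and handed in at 15.7 s, still gripping it. No verdict is reported.

- **Lift:** four points tracked on the house front gave 4.5, 5.6, 4.8 and 5.6 mm at the feet, about 5.1 mm on average, unchanged over a half-second hold. The wedge's insertion depth gives a little less, about 4.4–4.7 mm.
- **Grip and force:** the finger gap was steady at 31 mm. The wrist force was about 6 N of push and 5 N of downward press, well under the limits.
- **Centring:** the last check did not agree fully. The wedge's right edge read about 4 mm off the position expected for a centred wedge. One pixel is about 2–3 mm there, so this may be reading error, and I left it as it was.
- **Other objects:** I did not measure the spacer, screwdriver and cup again after moving. The planned path stayed clear of them, and no unexpected force showed in the readings I took.

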